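# Sweep bottle caps off the prep board into the scrap drawer

### The job

Clear the prep board after opening bottles: with the fingers, sweep the four bottle caps off its front edge into the open scrap drawer below, then gently push the drawer fully shut with the caps inside. Only push the caps along, do not pinch them or pick them up, and leave the espresso cup on the board and the bottles and the leveller beside it where they stand.

Things in the scene. Friction and masses are not known exactly. Their poses are not given: they have to be found in the camera images.
- board_top (a point): centre of the flat, rimless wooden top of the prep board, a low wooden box fixed to the counter that stands square on it but turned by a small yaw. The top is 66 mm above the counter and measures 190 mm along its x axis (x points away from the robot, so the front edge is at x = -95 mm) and 340 mm along its y axis (to the left); z up. Axes are those of the board
- drawer (a joint): opening of the scrap drawer below the board, in m: 0 = shut (drawer front flush with the board's front edge), 0.13 = fully out; it starts about 0.08 to 0.10 open. It slides out along the board's -x, takes 2 to 4 N to move and stays where it is left
- drawer_in (a point): centre of the drawer's inner floor, moves with the drawer; axes as the board's. Inside, the steel tray measures 161 mm in x, 298 mm in y and is 33 mm deep, the rims 44 mm and the inner floor 11 mm above the counter. When the drawer is out by q, the open part in front of the board's front edge is q less 12 mm long (the thickness of the wooden drawer front)
- drawer_pull (a point): middle of the front face of the dark steel edge pull on the drawer front, moves with the drawer; a lip 100 mm wide in y, 29 to 47 mm above the counter, standing 15 mm out from the wooden drawer front (which is 308 mm wide, 7 to 49 mm above the counter). The drawer can be pushed here, straight along the board's +x. With the drawer shut this point is 110 mm in front of the board's centre
- cap_1: steel crown bottle cap, round, 32 mm across and 6.5 mm high, about 12 g, starting flat (skirt down) somewhere on the top of the prep board; origin at the centre of its underside. It slides easily when pushed from the side
- cap_2: steel crown bottle cap, round, 32 mm across and 6.5 mm high, about 12 g, starting flat (skirt down) somewhere on the top of the prep board; origin at the centre of its underside. It slides easily when pushed from the side
- cap_3: steel crown bottle cap, round, 32 mm across and 6.5 mm high, about 12 g, starting flat (skirt down) somewhere on the top of the prep board; origin at the centre of its underside. It slides easily when pushed from the side
- cap_4: steel crown bottle cap, round, 32 mm across and 6.5 mm high, about 12 g, starting flat (skirt down) somewhere on the top of the prep board; origin at the centre of its underside. It slides easily when pushed from the side
- espresso_cup: a small white espresso cup with a dark band and a handle, 64 mm across the body and 87 mm over the handle, 50 mm high, standing loose on the rear half of the board: leave alone. Origin at its underside, up to 12 mm from the axis of the body; within 45 mm of the origin all round
- mixer_bottle_a: an opened green glass mixer bottle, 54 mm across and 178 mm high, standing on the counter about 250 mm to the right (-y) of the board's centre, loose: leave alone. Origin at the centre of its underside
- mixer_bottle_b: an opened green glass mixer bottle, 54 mm across and 178 mm high, standing on the counter about 250 mm to the right (-y) of the board's centre, loose: leave alone. Origin at the centre of its underside
- leveller: a round black puck leveller, 64 mm across and 36 mm high, standing on the counter about 250 mm to the left (+y) of the board's centre, loose: leave alone. Origin at the centre of its underside

How it is judged (in metres and radians):
On the way:
1. all four caps lie in the open drawer (x of cap_1 in the frame of drawer_in between -0.083 and 0.083 m and y of cap_1 in the frame of drawer_in between -0.153 and 0.153 m and z of cap_1 in the frame of drawer_in between -0.01 and 0.031 m and x of cap_2 in the frame of drawer_in between -0.083 and 0.083 m and y of cap_2 in the frame of drawer_in between -0.153 and 0.153 m and z of cap_2 in the frame of drawer_in between -0.01 and 0.031 m and x of cap_3 in the frame of drawer_in between -0.083 and 0.083 m and y of cap_3 in the frame of drawer_in between -0.153 and 0.153 m and z of cap_3 in the frame of drawer_in between -0.01 and 0.031 m and x of cap_4 in the frame of drawer_in between -0.083 and 0.083 m and y of cap_4 in the frame of drawer_in between -0.153 and 0.153 m and z of cap_4 in the frame of drawer_in between -0.01 and 0.031 m and value of joint drawer above 0.03 m), for 0.2 s.
At the end, for the whole second after the job is handed in: All four caps lie at rest inside the drawer (below its rims), the drawer is shut to within 4 mm, and the espresso cup stands upright on the board within 20 mm of where it was (x of cap_1 in the frame of drawer_in between -0.083 and 0.083 m and y of cap_1 in the frame of drawer_in between -0.153 and 0.153 m and z of cap_1 in the frame of drawer_in between -0.01 and 0.031 m and x of cap_2 in the frame of drawer_in between -0.083 and 0.083 m and y of cap_2 in the frame of drawer_in between -0.153 and 0.153 m and z of cap_2 in the frame of drawer_in between -0.01 and 0.031 m and x of cap_3 in the frame of drawer_in between -0.083 and 0.083 m and y of cap_3 in the frame of drawer_in between -0.153 and 0.153 m and z of cap_3 in the frame of drawer_in between -0.01 and 0.031 m and x of cap_4 in the frame of drawer_in between -0.083 and 0.083 m and y of cap_4 in the frame of drawer_in between -0.153 and 0.153 m and z of cap_4 in the frame of drawer_in between -0.01 and 0.031 m and value of joint drawer below 0.004 m and distance of espresso_cup from where it was at the start of the episode below 0.02 m and angle between espresso_cup's own z axis and vertical below 0.2 rad and linear speed of each of cap_1, cap_2, cap_3, cap_4 below 0.03 m/s); the robot touches nothing.
It fails at once if a cap is picked up (30 mm above the board's top) or squeezed (over 15 N from the fingers) (z of any of cap_1, cap_2, cap_3, cap_4 in the frame of board_top above 0.03 m or contact force between any of cap_1, cap_2, cap_3, cap_4 and the fingers above 15 N).
It fails at once if the espresso cup is shifted by over 20 mm or tipped (distance of espresso_cup from where it was at the start of the episode above 0.02 m or angle between espresso_cup's own z axis and vertical above 0.35 rad).
It fails at once if a bottle or the leveller is shifted by over 25 mm or tipped (distance of any of mixer_bottle_a, mixer_bottle_b, leveller from where it was at the start of the episode above 0.025 m or angle between any of mixer_bottle_a, mixer_bottle_b's own z axis and vertical above 0.35 rad).
It fails at once if the drawer is slammed (closing faster than 0.4 m/s) (velocity of joint drawer below -0.4 m/s).
It also fails if it takes over 58 s, if anything falls off the work surface, if the arm or the gripper's body presses on something with over 40 N, if the wrist force passes 120 N, or if a joint passes its speed limit or range.

### The arm

A 6-joint arm with a two-finger parallel gripper is mounted at the origin on a cart in front of the work surface, level with it; the furniture and walls round the work are solid. World frame = base frame: x ahead of the robot, y to its left, z up, the work surface at z = 0. Lengths are in m, angles in degrees, forces in N, time in s.
With the tool pointing down it reaches from about 0.225 to 0.875 m from the base axis. Payload 3.4 kg.
Tool frame: the origin (TCP) lies on the mounting face of the last link; the fingertips stand 173 mm ahead of it and the grasp point (between the pads) lies 155 mm ahead of it; z points along the fingers, y is the line along which they close (so a half turn about z gives the same grasp; the last joint's range is limited). The gripper opens to 85 mm and grips with 20 to 120 N. Pads are 22 mm wide; open, the fingers measure 114 mm over their backs; the gripper's body (76 mm by 85 mm) begins 54 mm behind the grasp point. The pads swing forward as they close: fully open they stand 13 mm farther back than shut.
Start: joints at [-80.157, 15.808, 86.224, -0, 77.962, -6.933], TCP at [0.166, -0.551, 0.405] pointing down, gripper open.
Joint ranges: [-165.64, 165.64], [-43.16, 119.46], [12.63, 154.43], [-67.54, 247.53], [6.08, 155.33], [-154.97, 154.97]. Speed limits (degrees/s): [147.25, 147.25, 180, 180, 180, 180].

### API

Orientations are given as [roll, pitch, yaw] about the fixed x, y, z axes, in that order (R = Rz(yaw) Ry(pitch) Rx(roll)).
In Python, from plant import arm gives the robot as it stands.
- The arm moves only by the tool jog_arm, never from a script. Its arguments are lists of equal length, an entry for each row: "gripper": the opening, from 0 (shut) to 1 (fully open); "translation": the shift along the world's x, y, z in m, a list of three; "dr": the turn, a rotation vector about the world's x, y, z in rad, a list of three. In form: {"gripper": [gripper, ...], "translation": [[dx, dy, dz], ...], "dr": [[ax, ay, az], ...]}. A call has 1 to 8 rows; each row is the pose to reach, as a shift and turn from the pose commanded when the call began; what a row does not reach only later rows make up. A row lasts 1/12 s, in which the tool goes at most 41.7 mm and 7.16 degrees, less where a joint would pass 70% of its speed; a pose out of reach is approached as far as the arm can. A call with a gripper value outside its range is refused whole. The fingers move at their own pace and stop on an object; "squeeze" is the grip in N (left out, the last holds). Time passes only in rows, so rows that repeat a pose let the fingers close. It gives the time, the measured TCP pose, the force, the opening and the grip force at its end, in the units of the state.
- arm.state(): the state, without advancing time (a new reading comes with each control period).
- arm.grab_frame(name): name is "side" or "top" or "wrist"; returns (picture, depth): 384x512x3 uint8, blue, green, red; 384x512 float32, m along the optical axis (not along the pixel's ray), 0 where there is no reading.
- arm.get_calibration(name): a dict with "intrinsics" (3x3 intrinsics, pixels), "eye" and "attitude" of the camera in the world. Camera axes: x right, y up, looking along -z (the intrinsics and any distortion apply to the point x, -y, -z); pixel columns grow to the right and rows downward; lengths in m; the calibration is good to about 2 mm. The wrist camera is an equidistant fisheye: a pixel r from the principal point sees the ray r / f radians off the axis. A picture is of the moment at which its call begins: read the wrist's pose just before it. get_calibration takes no time and is no camera call; for the wrist camera it gives the pose at the moment of the call.
- arm.sign_off(): hands the job in; it is judged then, once.
The state is a dict: "clock": time; "q": joint angles; "qd": joint speeds; "effort": joint torques, N m; "eef_pos": TCP position; "orientation": TCP orientation; "wrist_force": force on the tool from outside, world axes, zero at the start; "torque": the same for the moment, N m; "opening": finger opening in m; "grasp_force": force on a finger pad.
Only numpy, scipy, OpenCV 4.12 (cv2) and the standard library are available. Lean on these libraries where they do the work, as an engineer would, in place of code of your own. Each camera call takes 0.05 s, during which the arm holds its last target. There are 200 camera calls.

## Working session

There is one attempt and no reset: what is moved stays moved. The work goes in short steps, Python scripts to look and compute and a tool call to move; the robot and the scene stay as the last step left them, time stands still between calls to the robot, and variables do not carry over. Pictures are saved under pics/ and viewed, at most 10 in all, crops included, and the job is handed in when it is done.

Besides the shell and the picture viewer there is one more tool, called as a command line: name --argument value ..., lists and objects as JSON in quotes. jog_arm: Moves the arm, as the interface text tells. Its arguments: {"type":"object","properties":{"gripper":{"type":"array","items":{"type":"number"}},"translation":{"type":"array","items":{"type":"array","items":{"type":"number"}}},"dr":{"type":"array","items":{"type":"array","items":{"type":"number"}}},"squeeze":{"type":"number"}},"required":["gripper","translation","dr"]}

```bash
mkdir -p pics; cat > h.py <<'E'
from plant import arm
import numpy as np, cv2
def cloud(name):
    im,d=arm.grab_frame(name); c=arm.get_calibration(name)
    K=np.array(c["intrinsics"]); v,u=np.mgrid[0:384,0:512]
    x=(u-K[0,2])/K[0,0]*d; y=(v-K[1,2])/K[1,1]*d
    P=np.stack([x,-y,-d],-1)
    A=np.array(c["attitude"],float)
    if A.shape!=(3,3):
        from scipy.spatial.transform import Rotation as R
        A=R.from_euler('xyz',A,degrees=True).as_matrix()
    W=P@A.T+np.array(c["eye"]); W[d==0]=np.nan
    return im,W
E
python3 - <<'E'
from h import *
print(arm.state())
for n in("top","side"):
    c=arm.get_calibration(n);print(c)
    im,W=cloud(n);np.save(n+".npy",W);cv2.imwrite(f"pics/{n}0r.png",im)
    cv2.imwrite(f"pics/{n}0.png",cv2.resize(im,(768,576),interpolation=cv2.INTER_CUBIC))
E
```

```text
{'clock': 0.0, 'q': array([-8.01550112e+01,  1.58488224e+01,  8.62932444e+01,  1.04679423e-03,
        7.79621639e+01, -6.93322265e+00]), 'qd': array([-0.033394  ,  0.00506823,  0.02355555, -0.04332   ,  0.07257408,
       -0.07285166]), 'effort': array([ 1.89547507e-03, -4.16767681e+01, -2.45807236e+01,  4.82751511e-04,
        1.10725666e-02, -1.01765184e-05]), 'eef_pos': array([ 0.16594417, -0.55032927,  0.40384121]), 'orientation': array([-1.79896655e+02, -1.35978461e-02,  1.67779799e+01]), 'wrist_force': array([0.21902152, 0.69227262, 0.20362689]), 'torque': array([ 0.03202683,  0.01179669, -0.0188931 ]), 'grasp_force': 0.0, 'opening': 0.08513097400448404}
{'intrinsics': array([[497.54145076,   0.        , 250.63557312],
       [  0.        , 497.54145076, 194.4648975 ],
       [  0.        ,   0.        ,   1.        ]]), 'eye': array([0.36168817, 0.26118433, 1.16538849]), 'attitude': array([ 10.09179183,  -0.46098703, -90.29302468])}
{'intrinsics': array([[497.36318757,   0.        , 260.32895446],
       [  0.        , 497.36318757, 195.24841795],
       [  0.        ,   0.        ,   1.        ]]), 'eye': array([0.12902545, 1.19222841, 0.93223653]), 'attitude': array([  50.61620611,   -0.5468637 , -155.37402093])}
```

View pics/top0.png

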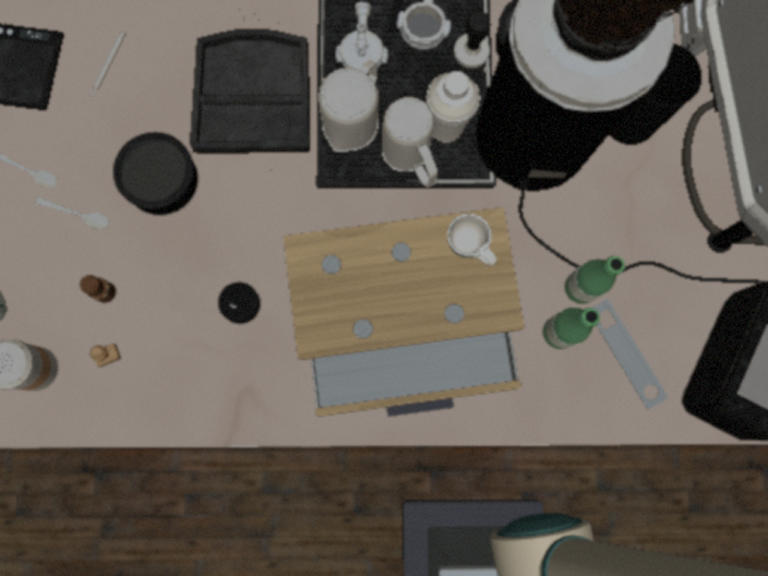

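View pics/side0.png

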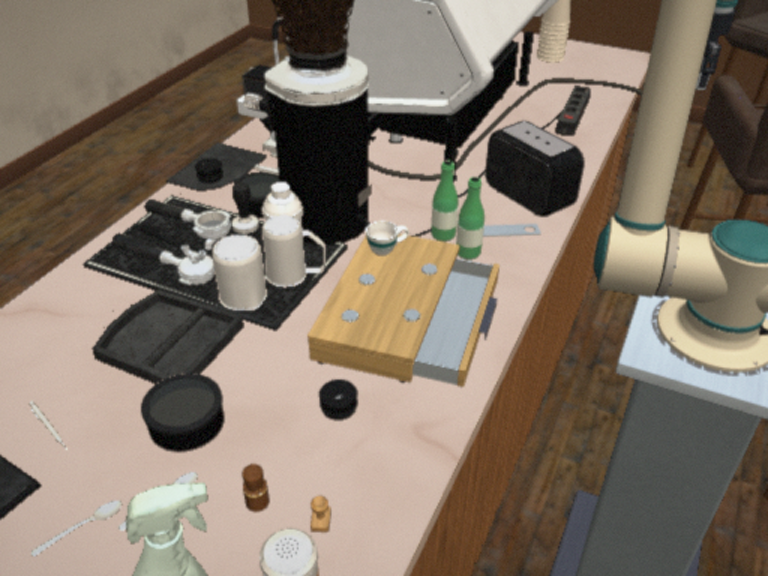

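The top picture shows the caps at (332,264), (402,252), (363,329) and (454,313). The board corners are at (284,236), (506,209), (522,327) and (298,357), the cup is at (468,236), and the pull runs from (387,410) to (453,404). I'll turn these into world positions.

```bash
cat >> h.py <<'E'
from scipy.spatial.transform import Rotation as R
def ray(name,u,v,z):
    c=arm.get_calibration(name);K=c["intrinsics"];A=R.from_euler('xyz',c["attitude"],degrees=True).as_matrix()
    d=A@np.array([(u-K[0,2])/K[0,0],-(v-K[1,2])/K[1,1],-1]);e=np.array(c["eye"]);return (e+d*(z-e[2])/d[2])
E
python3 - <<'E'
from h import *
s=1/1.5
g=lambda u,v,z:ray("top",(u+.5)*s-.5,(v+.5)*s-.5,z)[:2]
cs=[g(u,v,.066) for u,v in((284,236),(506,209),(522,327),(298,357))]
cs=np.array(cs);print(cs.round(4),[np.linalg.norm(cs[i]-cs[i-1]).round(4) for i in range(4)])
W=np.load("top.npy")
print("board z",[W[int(v*s),int(u*s),:].round(4) for u,v in((400,300),(332,264),(350,380))])
C=cs.mean(0); yv=cs[0]+cs[3]-cs[1]-cs[2]; yaw=np.arctan2(-yv[0],yv[1]); print("C",C,"yaw",np.degrees(yaw))
Rm=np.array([[np.cos(yaw),-np.sin(yaw)],[np.sin(yaw),np.cos(yaw)]])
for n,u,v,z in(("c1",332,264,.0725),("c2",402,252,.0725),("c3",363,329,.0725),("c4",454,313,.0725),("cup",468,232,.116),("handle",489,258,.095),("pullL",387,413,.047),("pullR",453,407,.047),("lev",239,300,.036),("dfL",318,415,.049),("dfR",519,388,.049),("botA",617,264,.178),("botB",592,316,.178)):
    p=g(u,v,z);print(n,p.round(4),"board",(Rm.T@(p-C)).round(4))
E
```

```text
[[0.6439 0.3906]
 [0.6854 0.0523]
 [0.5036 0.0349]
 [0.4605 0.367 ]] [np.float64(0.185), np.float64(0.3409), np.float64(0.1826), np.float64(0.3348)]
board z [array([0.5445, 0.217 , 0.0667]), array([0.5979, 0.3176, 0.0754]), array([0.4301, 0.2923, 0.0095])]
C [0.57334113 0.21118099] yaw 7.192054983558433
c1 [0.5989 0.3173] board [0.0386 0.1021]
c2 [0.617  0.2123] board [ 0.0434 -0.0043]
c3 [0.5007 0.2711] board [-0.0645  0.0686]
c4 [0.5241 0.1363] board [-0.0583 -0.0681]
cup [0.6362 0.1182] board [ 0.0508 -0.1001]
handle [0.6022 0.0855] board [ 0.0129 -0.1283]
pullL [0.3787 0.2361] board [-0.19    0.0491]
pullR [0.387  0.1382] board [-0.194  -0.0491]
lev [0.5509 0.4613] board [0.009 0.251]
dfL [0.3763 0.338 ] board [-0.1796  0.1505]
dfR [0.4144 0.0395] board [-0.1792 -0.1504]
botA [ 0.5747 -0.0745] board [-0.0344 -0.2836]
botB [ 0.5036 -0.0365] board [-0.1002 -0.237 ]
```

jog_arm --gripper '[0.22, 0.22, 0.22, 0.22, 0.22, 0.22, 0.22, 0.22]' --translation '[[0.377, 0.827, 0], [0.377, 0.827, 0], [0.377, 0.827, 0], [0.377, 0.827, 0], [0.377, 0.827, 0], [0.377, 0.827, 0], [0.377, 0.827, 0], [0.377, 0.827, 0]]' --dr '[[0, 0, -0.167], [0, 0, -0.167], [0, 0, -0.167], [0, 0, -0.167], [0, 0, -0.167], [0, 0, -0.167], [0, 0, -0.167], [0, 0, -0.167]]'

```text
clock: 0.77
eef_pos: [0.3043, -0.2452, 0.4045]
orientation: [-180.0, -0.0, 7.2]
wrist_force: [1.0, 0.5, 0.1]
opening: 0.0188
grasp_force: 0.0
```

```bash
python3 - <<'E'
from h import *
W=np.concatenate([np.load(n+".npy").reshape(-1,3) for n in("top","side")])
a=np.radians(7.2);Rm=np.array([[np.cos(a),-np.sin(a)],[np.sin(a),np.cos(a)]])
b=(W[:,:2]-[.5733,.2112])@Rm
m=(W[:,2]>.1)&(abs(b[:,1])<.2)&(b[:,0]>.09)&(b[:,0]<.3)
print(np.c_[b[m],W[m,2]][np.argsort(b[m,0])][:200:10].round(3))
E
```

```text
[[ 0.134 -0.2    0.132]
 [ 0.139 -0.193  0.249]
 [ 0.14  -0.196  0.238]
 [ 0.14  -0.2    0.231]
 [ 0.141 -0.199  0.32 ]
 [ 0.142 -0.2    0.229]
 [ 0.142 -0.198  0.315]
 [ 0.142 -0.195  0.27 ]
 [ 0.142 -0.197  0.281]
 [ 0.143 -0.199  0.199]
 [ 0.143 -0.2    0.32 ]
 [ 0.143 -0.195  0.118]
 [ 0.143 -0.193  0.199]
 [ 0.143 -0.198  0.24 ]
 [ 0.143 -0.193  0.307]
 [ 0.144 -0.199  0.301]
 [ 0.144 -0.198  0.145]
 [ 0.144 -0.196  0.101]
 [ 0.144 -0.197  0.106]
 [ 0.144 -0.199  0.228]]
```

jog_arm --gripper '[0.22, 0.22, 0.22, 0.22, 0.22, 0.22, 0.22, 0.22]' --translation '[[0.238, 0.524, 0], [0.238, 0.524, 0], [0.238, 0.524, 0], [0.238, 0.524, 0], [0.238, 0.524, 0], [0.238, 0.524, 0], [0.238, 0.524, 0], [0.238, 0.524, 0]]' --dr '[[0, 0, 0], [0, 0, 0], [0, 0, 0], [0, 0, 0], [0, 0, 0], [0, 0, 0], [0, 0, 0], [0, 0, 0]]'

```text
clock: 1.43
eef_pos: [0.4421, 0.0585, 0.4046]
orientation: [180.0, 0.0, 7.2]
wrist_force: [0.3, -1.2, -0.5]
opening: 0.019
grasp_force: 0.0
```

jog_arm --gripper '[0.22, 0.22, 0.22, 0.22, 0.22, 0.22, 0.22, 0.22]' --translation '[[0.1, 0.22, 0], [0.1, 0.22, 0], [0.1, 0.22, 0], [0.1, 0.22, 0], [0.1, 0.22, 0], [0.1, 0.22, 0], [0.1, 0.22, 0], [0.1, 0.22, 0]]' --dr '[[0, 0, 0], [0, 0, 0], [0, 0, 0], [0, 0, 0], [0, 0, 0], [0, 0, 0], [0, 0, 0], [0, 0, 0]]'

```text
clock: 2.1
eef_pos: [0.5424, 0.2779, 0.4034]
orientation: [180.0, 0.1, 7.4]
wrist_force: [-0.4, -0.2, -0.3]
opening: 0.0184
grasp_force: 0.0
```

```bash
python3 - <<'E'
from h import *
s=arm.state();print(s["eef_pos"],s["orientation"],s["clock"],s["opening"])
im,W=cloud("top");cv2.imwrite("pics/top1.png",cv2.resize(im[120:300,170:410],(800,600),interpolation=cv2.INTER_CUBIC))
im,d=arm.grab_frame("wrist");cv2.imwrite("pics/w1.png",im)
E
```

```text
[0.54235437 0.27785749 0.40337496] [1.79955164e+02 1.17548138e-01 7.36227128e+00] 2.1 0.01840811987051786
```

View pics/w1.png

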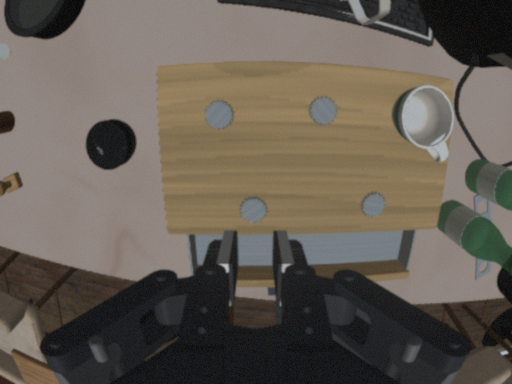

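The wrist picture shows the caps at (254,209), (373,204), (219,114) and (323,110), the board corners at (158,66), (450,80), (168,233) and (440,232), and the cup at (424,117). I'll use it to check the map.

```bash
cat >> h.py <<'E'
def wray(u,v,z):
    c=arm.get_calibration("wrist");K=c["intrinsics"];A=R.from_euler('xyz',c["attitude"],degrees=True).as_matrix()
    a=np.array([(u-K[0,2])/K[0,0],(v-K[1,2])/K[1,1]]);t=np.hypot(*a);a=a/t*np.sin(t)
    d=A@np.array([a[0],-a[1],-np.cos(t)]);e=np.array(c["eye"]);return (e+d*(z-e[2])/d[2])
E
python3 - <<'E'
from h import *
a=np.radians(7.2);Rm=np.array([[np.cos(a),-np.sin(a)],[np.sin(a),np.cos(a)]])
for n,u,v,z in(("c3",254,209,.07),("c4",373,204,.07),("c1",219,114,.07),("c2",323,110,.07),("cup",424,113,.116),("hnd",440,155,.09),("FL",168,233,.066),("FR",440,232,.066),("BL",158,66,.066),("BR",450,80,.066)):
    p=wray(u,v,z)[:2];print(n,p.round(4),(Rm.T@(p-[.5733,.2112])).round(4))
E
```

```text
c3 [0.5037 0.2722] [-0.0614  0.0692]
c4 [0.5256 0.1385] [-0.0565 -0.0661]
c1 [0.6  0.32] [0.0401 0.1046]
c2 [0.6184 0.2157] [ 0.0453 -0.0012]
cup [0.6351 0.1257] [ 0.0506 -0.0926]
hnd [0.5969 0.0773] [ 0.0066 -0.1358]
FL [0.4593 0.3677] [-0.0935  0.1696]
FR [0.4976 0.0252] [-0.0984 -0.175 ]
BL [0.6451 0.3909] [0.0938 0.1693]
BR [0.6869 0.0634] [ 0.0942 -0.1608]
```

jog_arm --gripper '[0.22, 0.22, 0.22, 0.22, 0.22, 0.22, 0.22, 0.22]' --translation '[[0, 0, -0.04], [0, 0, -0.08], [0, 0, -0.12], [0, 0, -0.15], [0, 0, -0.157], [0, 0, -0.161], [0, 0, -0.161], [0, 0, -0.161]]' --dr '[[0, 0, 0], [0, 0, 0], [0, 0, 0], [0, 0, 0], [0, 0, 0], [0, 0, 0], [0, 0, 0], [0, 0, 0]]'

```text
clock: 2.87
eef_pos: [0.543, 0.2761, 0.246]
orientation: [-180.0, -0.2, 7.2]
wrist_force: [0.1, -1.1, 0.2]
opening: 0.0188
grasp_force: 0.0
```

```bash
python3 - <<'E'
from h import *
s=arm.state();print(s["eef_pos"],s["wrist_force"])
im,W=cloud("side");i2=im[130:270,190:360];cv2.imwrite("pics/s1.png",cv2.resize(i2,(728,600),interpolation=cv2.INTER_CUBIC))
E
```

```text
[0.5430287  0.27607717 0.24600951] [ 0.12250895 -1.10224817  0.21374425]
```

View pics/s1.png

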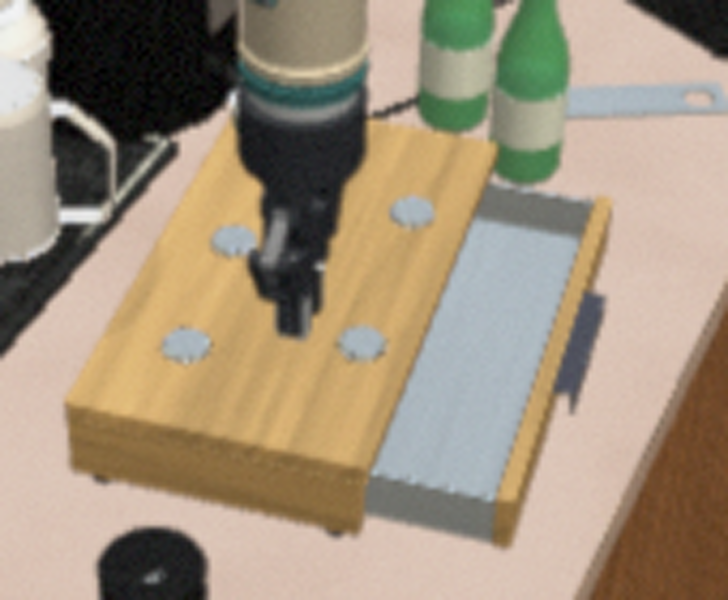

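The side picture shows the fingertips at (293,330), just behind cap 3 at (362,343) and slightly above the board. I'll lower them gently while watching the force.

jog_arm --gripper '[0.22, 0.22, 0.22, 0.22]' --translation '[[0, 0, -0.001], [0, 0, -0.002], [0, 0, -0.003], [0, 0, -0.003]]' --dr '[[0, 0, 0], [0, 0, 0], [0, 0, 0], [0, 0, 0]]'

```text
clock: 3.25
eef_pos: [0.542, 0.2763, 0.2411]
orientation: [-180.0, -0.0, 7.2]
wrist_force: [-0.2, 0.2, -0.1]
opening: 0.019
grasp_force: 0.0
```

jog_arm --gripper '[0.22, 0.22, 0.22, 0.22, 0.22, 0.22, 0.22, 0.22]' --translation '[[-0.007, -0.0009, 0], [-0.014, -0.0018, 0], [-0.021, -0.0026, 0], [-0.028, -0.0035, 0], [-0.035, -0.0044, 0], [-0.042, -0.0053, 0], [-0.049, -0.0062, 0], [-0.056, -0.007, 0]]' --dr '[[0, 0, 0], [0, 0, 0], [0, 0, 0], [0, 0, 0], [0, 0, 0], [0, 0, 0], [0, 0, 0], [0, 0, 0]]'

```text
clock: 3.92
eef_pos: [0.4853, 0.2692, 0.2409]
orientation: [180.0, -0.0, 7.2]
wrist_force: [-0.3, 0.3, -0.4]
opening: 0.0187
grasp_force: 0.1
```

jog_arm --gripper '[0.22, 0.22, 0.22, 0.22, 0.22, 0.22, 0.22, 0.22]' --translation '[[-0.006, -0.0008, 0], [-0.012, -0.0015, 0], [-0.018, -0.0023, 0], [-0.024, -0.003, 0], [-0.028, -0.0035, 0], [-0.028, -0.0035, 0], [-0.028, -0.0035, 0.02], [-0.028, -0.0035, 0.05]]' --dr '[[0, 0, 0], [0, 0, 0], [0, 0, 0], [0, 0, 0], [0, 0, 0], [0, 0, 0], [0, 0, 0], [0, 0, 0]]'

```text
clock: 4.58
eef_pos: [0.4571, 0.2653, 0.2886]
orientation: [179.9, 0.4, 7.2]
wrist_force: [-0.0, -0.3, 0.3]
opening: 0.0188
grasp_force: 0.0
```

```bash
python3 - <<'E'
from h import *
s=arm.state();print(s["eef_pos"],s["wrist_force"])
im,W=cloud("side");i2=im[130:270,190:360];cv2.imwrite("pics/s2.png",cv2.resize(i2,(728,600),interpolation=cv2.INTER_CUBIC))
E
```

```text
[0.45710111 0.26529976 0.28864887] [-0.0421517  -0.29126233  0.30937716]
```

View pics/s2.png

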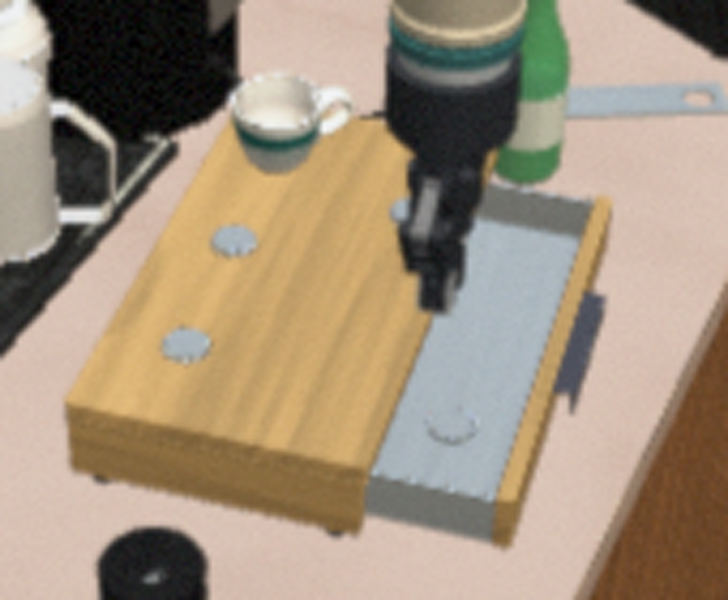

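Cap 3 lies in the drawer at (452,425). Cap 4 is next.

jog_arm --gripper '[0.22, 0.22, 0.22, 0.22, 0.22, 0.22, 0.22, 0.22]' --translation '[[0.0266, -0.0308, 0], [0.0532, -0.0617, 0], [0.0798, -0.0926, 0], [0.1064, -0.1234, 0], [0.1064, -0.1234, 0], [0.1064, -0.1234, -0.03], [0.1064, -0.1234, -0.045], [0.1064, -0.1234, -0.05]]' --dr '[[0, 0, 0], [0, 0, 0], [0, 0, 0], [0, 0, 0], [0, 0, 0], [0, 0, 0], [0, 0, 0], [0, 0, 0]]'

```text
clock: 5.3
eef_pos: [0.5639, 0.1417, 0.2395]
orientation: [180.0, 0.2, 7.2]
wrist_force: [-8.8, -3.3, 30.2]
opening: 0.0186
grasp_force: 14.7
```

jog_arm --gripper '[0.22, 0.22, 0.22, 0.22, 0.22, 0.22, 0.22, 0.22]' --translation '[[-0.007, -0.0009, 0], [-0.014, -0.0018, 0], [-0.021, -0.0026, 0], [-0.028, -0.0035, 0], [-0.035, -0.0044, 0], [-0.042, -0.0053, 0], [-0.049, -0.0062, 0], [-0.056, -0.007, 0]]' --dr '[[0, 0, 0], [0, 0, 0], [0, 0, 0], [0, 0, 0], [0, 0, 0], [0, 0, 0], [0, 0, 0], [0, 0, 0]]'

```text
clock: 5.97
eef_pos: [0.5077, 0.1353, 0.2409]
orientation: [180.0, -0.0, 7.2]
wrist_force: [0.2, -0.8, 0.1]
opening: 0.019
grasp_force: 0.1
```

jog_arm --gripper '[0.22, 0.22, 0.22, 0.22, 0.22, 0.22, 0.22, 0.22]' --translation '[[-0.006, -0.0008, 0], [-0.012, -0.0015, 0], [-0.018, -0.0023, 0], [-0.024, -0.003, 0], [-0.029, -0.0036, 0], [-0.032, -0.004, 0], [-0.032, -0.004, 0.02], [-0.032, -0.004, 0.05]]' --dr '[[0, 0, 0], [0, 0, 0], [0, 0, 0], [0, 0, 0], [0, 0, 0], [0, 0, 0], [0, 0, 0], [0, 0, 0]]'

```text
clock: 6.63
eef_pos: [0.475, 0.1311, 0.2888]
orientation: [180.0, 0.4, 7.2]
wrist_force: [-0.2, -0.3, -0.1]
opening: 0.0189
grasp_force: 0.0
```

jog_arm --gripper '[0.22, 0.22, 0.22, 0.22, 0.22, 0.22, 0.22, 0.22]' --translation '[[0.03, 0.0165, 0], [0.066, 0.033, 0], [0.103, 0.05, 0], [0.14, 0.068, 0], [0.172, 0.084, 0], [0.179, 0.087, 0], [0.179, 0.087, -0.015], [0.179, 0.087, -0.03]]' --dr '[[0, 0, 0], [0, 0, 0], [0, 0, 0], [0, 0, 0], [0, 0, 0], [0, 0, 0], [0, 0, 0], [0, 0, 0]]'

```text
clock: 7.3
eef_pos: [0.6564, 0.2188, 0.2606]
orientation: [-180.0, -0.1, 7.2]
wrist_force: [-0.6, 0.3, 0.3]
opening: 0.019
grasp_force: 0.0
```

jog_arm --gripper '[0.22, 0.22, 0.22, 0.22, 0.22, 0.22]' --translation '[[0, 0, -0.008], [0, 0, -0.014], [0, 0, -0.017], [0, 0, -0.019], [0, 0, -0.0195], [0, 0, -0.0195]]' --dr '[[0, 0, 0], [0, 0, 0], [0, 0, 0], [0, 0, 0], [0, 0, 0], [0, 0, 0]]'

```text
clock: 7.8
eef_pos: [0.6556, 0.2183, 0.2419]
orientation: [-180.0, -0.1, 7.2]
wrist_force: [-0.5, -0.5, 0.4]
opening: 0.0186
grasp_force: 0.0
```

```bash
python3 - <<'E'
from h import *
s=arm.state();print(s["eef_pos"],s["wrist_force"])
im,W=cloud("side");i2=im[130:270,190:360];cv2.imwrite("pics/s3.png",cv2.resize(i2,(728,600),interpolation=cv2.INTER_CUBIC))
E
```

```text
[0.65555729 0.21829804 0.2419138 ] [-0.48856413 -0.49667257  0.37532185]
```

View pics/s3.png

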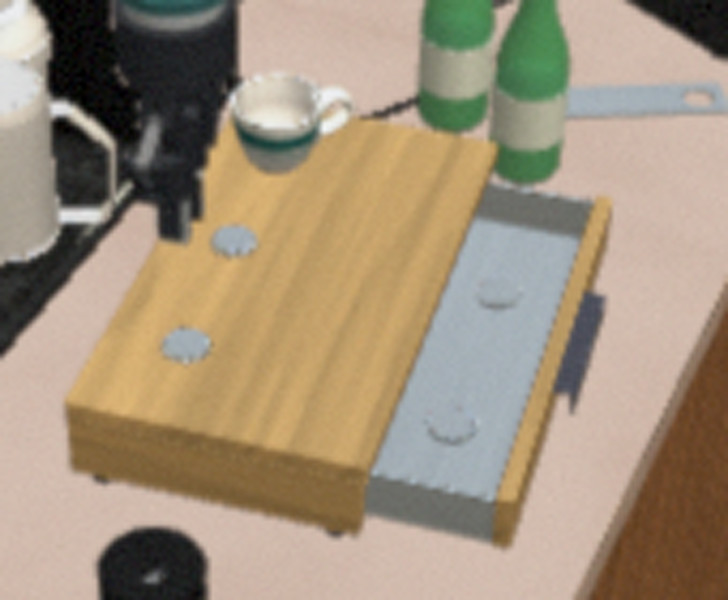

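Caps 3 and 4 are in the drawer at (452,425) and (498,292), and the fingers at (175,235) are behind cap 2 at (235,240). Next I'll sweep cap 2.

jog_arm --gripper '[0.22, 0.22, 0.22, 0.22, 0.22, 0.22, 0.22, 0.22]' --translation '[[-0.007, -0.0009, 0], [-0.016, -0.002, 0], [-0.028, -0.0035, 0], [-0.04, -0.005, 0], [-0.052, -0.0065, 0], [-0.064, -0.008, 0], [-0.076, -0.0096, 0], [-0.088, -0.0111, 0]]' --dr '[[0, 0, 0], [0, 0, 0], [0, 0, 0], [0, 0, 0], [0, 0, 0], [0, 0, 0], [0, 0, 0], [0, 0, 0]]'

```text
clock: 8.52
eef_pos: [0.5659, 0.207, 0.2416]
orientation: [180.0, 0.0, 7.2]
wrist_force: [-1.3, 0.5, 0.2]
opening: 0.0189
grasp_force: 0.1
```

jog_arm --gripper '[0.22, 0.22, 0.22, 0.22, 0.22, 0.22, 0.22, 0.22]' --translation '[[-0.011, -0.0014, 0], [-0.021, -0.0026, 0], [-0.03, -0.0038, 0], [-0.038, -0.0048, 0], [-0.046, -0.0058, 0], [-0.053, -0.0067, 0], [-0.06, -0.0076, 0], [-0.067, -0.0084, 0]]' --dr '[[0, 0, 0], [0, 0, 0], [0, 0, 0], [0, 0, 0], [0, 0, 0], [0, 0, 0], [0, 0, 0], [0, 0, 0]]'

```text
clock: 9.18
eef_pos: [0.5, 0.1988, 0.2413]
orientation: [180.0, -0.0, 7.2]
wrist_force: [-0.8, 0.5, -0.3]
opening: 0.0186
grasp_force: 0.2
```

jog_arm --gripper '[0.22, 0.22, 0.22, 0.22, 0.22, 0.22, 0.22, 0.22]' --translation '[[-0.006, -0.0008, 0], [-0.012, -0.0015, 0], [-0.018, -0.0023, 0], [-0.024, -0.003, 0], [-0.029, -0.0036, 0], [-0.032, -0.004, 0], [-0.032, -0.004, 0.02], [-0.032, -0.004, 0.05]]' --dr '[[0, 0, 0], [0, 0, 0], [0, 0, 0], [0, 0, 0], [0, 0, 0], [0, 0, 0], [0, 0, 0], [0, 0, 0]]'

```text
clock: 9.85
eef_pos: [0.467, 0.1945, 0.2892]
orientation: [179.9, 0.4, 7.2]
wrist_force: [0.2, 0.5, 0.2]
opening: 0.0192
grasp_force: 0.0
```

jog_arm --gripper '[0.22, 0.22, 0.22, 0.22, 0.22, 0.22, 0.22, 0.22]' --translation '[[0.03, 0.0227, 0], [0.06, 0.0454, 0], [0.09, 0.0681, 0], [0.12, 0.0908, 0], [0.148, 0.112, 0], [0.166, 0.1257, 0], [0.17, 0.1287, -0.015], [0.17, 0.1287, -0.03]]' --dr '[[0, 0, 0], [0, 0, 0], [0, 0, 0], [0, 0, 0], [0, 0, 0], [0, 0, 0], [0, 0, 0], [0, 0, 0]]'

```text
clock: 10.52
eef_pos: [0.6398, 0.3246, 0.2605]
orientation: [-180.0, -0.1, 7.2]
wrist_force: [-1.3, 0.0, 0.1]
opening: 0.0185
grasp_force: 0.0
```

jog_arm --gripper '[0.22, 0.22, 0.22, 0.22, 0.22, 0.22]' --translation '[[0, 0, -0.008], [0, 0, -0.014], [0, 0, -0.017], [0, 0, -0.019], [0, 0, -0.0195], [0, 0, -0.0195]]' --dr '[[0, 0, 0], [0, 0, 0], [0, 0, 0], [0, 0, 0], [0, 0, 0], [0, 0, 0]]'

```text
clock: 11.02
eef_pos: [0.6385, 0.3234, 0.2425]
orientation: [-180.0, -0.1, 7.2]
wrist_force: [-0.2, -0.4, -0.0]
opening: 0.0186
grasp_force: 0.0
```

jog_arm --gripper '[0.22, 0.22, 0.22, 0.22, 0.22, 0.22, 0.22, 0.22]' --translation '[[-0.007, -0.0009, 0], [-0.016, -0.002, 0], [-0.028, -0.0035, 0], [-0.04, -0.005, 0], [-0.052, -0.0065, 0], [-0.064, -0.008, 0], [-0.076, -0.0096, 0], [-0.088, -0.0111, 0]]' --dr '[[0, 0, 0], [0, 0, 0], [0, 0, 0], [0, 0, 0], [0, 0, 0], [0, 0, 0], [0, 0, 0], [0, 0, 0]]'

```text
clock: 11.68
eef_pos: [0.5489, 0.3122, 0.2423]
orientation: [-180.0, -0.0, 7.2]
wrist_force: [-0.3, -0.5, 0.3]
opening: 0.0187
grasp_force: 0.1
```

jog_arm --gripper '[0.22, 0.22, 0.22, 0.22, 0.22, 0.22, 0.22, 0.22]' --translation '[[-0.011, -0.0014, 0], [-0.021, -0.0026, 0], [-0.03, -0.0038, 0], [-0.038, -0.0048, 0], [-0.046, -0.0058, 0], [-0.053, -0.0067, 0], [-0.06, -0.0076, 0], [-0.067, -0.0084, 0]]' --dr '[[0, 0, 0], [0, 0, 0], [0, 0, 0], [0, 0, 0], [0, 0, 0], [0, 0, 0], [0, 0, 0], [0, 0, 0]]'

```text
clock: 12.35
eef_pos: [0.483, 0.304, 0.2418]
orientation: [180.0, -0.0, 7.2]
wrist_force: [0.1, -0.6, 1.3]
opening: 0.0188
grasp_force: 0.2
```

jog_arm --gripper '[0.22, 0.22, 0.22, 0.22, 0.22, 0.22, 0.22, 0.22]' --translation '[[-0.006, -0.0008, 0], [-0.012, -0.0015, 0], [-0.018, -0.0023, 0], [-0.024, -0.003, 0], [-0.029, -0.0036, 0], [-0.032, -0.004, 0], [-0.032, -0.004, 0.02], [-0.032, -0.004, 0.05]]' --dr '[[0, 0, 0], [0, 0, 0], [0, 0, 0], [0, 0, 0], [0, 0, 0], [0, 0, 0], [0, 0, 0], [0, 0, 0]]'

```text
clock: 13.02
eef_pos: [0.4501, 0.2994, 0.2895]
orientation: [179.9, 0.4, 7.2]
wrist_force: [1.2, 0.5, -0.1]
opening: 0.0188
grasp_force: 0.0
```

```bash
python3 - <<'E'
from h import *
s=arm.state();print(s["eef_pos"],s["wrist_force"])
im,W=cloud("side");i2=im[130:270,190:360];cv2.imwrite("pics/s4.png",cv2.resize(i2,(728,600),interpolation=cv2.INTER_CUBIC))
E
```

```text
[0.45007119 0.29944605 0.2895389 ] [ 1.19820175  0.45342771 -0.12935793]
```

View pics/s4.png

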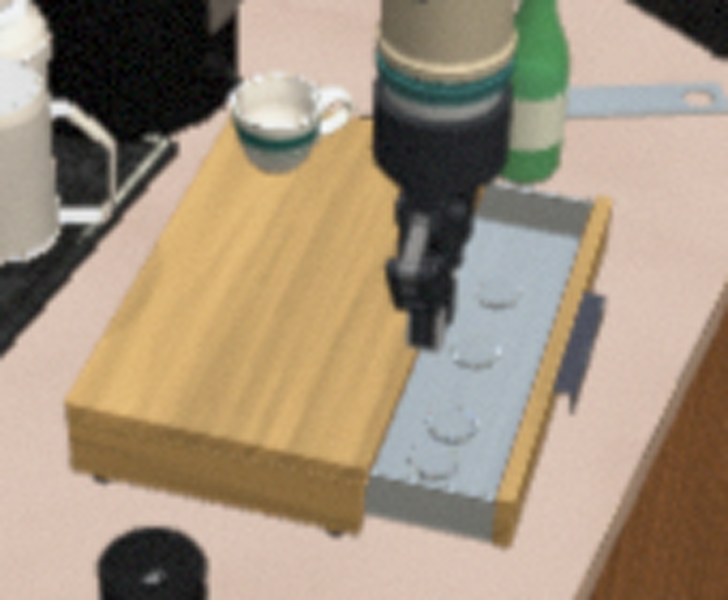

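All four caps lie in the drawer at (498,292), (477,353), (452,425) and (434,465), and the cup has not moved. I'll now go in front of the pull.

jog_arm --gripper '[0.22, 0.22, 0.22, 0.22, 0.22, 0.22, 0.22, 0.22]' --translation '[[-0.024, -0.029, 0], [-0.048, -0.058, 0], [-0.072, -0.087, 0], [-0.0947, -0.1164, 0], [-0.0947, -0.1164, 0], [-0.0947, -0.1164, -0.02], [-0.0947, -0.1164, -0.04], [-0.0947, -0.1164, -0.06]]' --dr '[[0, 0, 0], [0, 0, 0], [0, 0, 0], [0, 0, 0], [0, 0, 0], [0, 0, 0], [0, 0, 0], [0, 0, 0]]'

```text
clock: 13.73
eef_pos: [0.3571, 0.1836, 0.2318]
orientation: [-180.0, -0.2, 7.2]
wrist_force: [-0.3, -0.2, -0.7]
opening: 0.0189
grasp_force: 0.0
```

jog_arm --gripper '[0.22, 0.22, 0.22, 0.22]' --translation '[[0, 0, -0.012], [0, 0, -0.02], [0, 0, -0.025], [0, 0, -0.025]]' --dr '[[0, 0, 0], [0, 0, 0], [0, 0, 0], [0, 0, 0]]'

```text
clock: 14.07
eef_pos: [0.3568, 0.1837, 0.2061]
orientation: [180.0, 0.1, 7.2]
wrist_force: [-0.3, -0.8, 0.9]
opening: 0.0188
grasp_force: 0.0
```

```bash
python3 - <<'E'
from h import *
s=arm.state();print(s["eef_pos"],s["wrist_force"])
im,W=cloud("side");i2=im[130:270,210:380];cv2.imwrite("pics/s5.png",cv2.resize(i2,(728,600),interpolation=cv2.INTER_CUBIC))
E
```

```text
[0.35678434 0.18370857 0.20614536] [-0.29266679 -0.75341956  0.90639356]
```

View pics/s5.png

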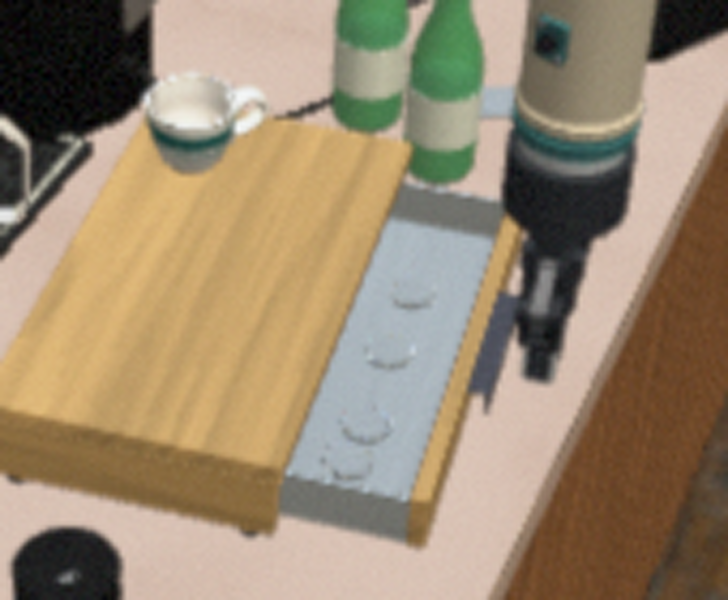

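The fingertips at (540,375) stand in front of the pull at (495,360), with a clear gap. I'll push slowly.

jog_arm --gripper '[0.22, 0.22, 0.22, 0.22, 0.22, 0.22, 0.22, 0.22]' --translation '[[0.004, 0.0005, 0], [0.008, 0.001, 0], [0.012, 0.0015, 0], [0.016, 0.002, 0], [0.021, 0.0026, 0], [0.026, 0.0033, 0], [0.032, 0.004, 0], [0.038, 0.0048, 0]]' --dr '[[0, 0, 0], [0, 0, 0], [0, 0, 0], [0, 0, 0], [0, 0, 0], [0, 0, 0], [0, 0, 0], [0, 0, 0]]'

```text
clock: 14.78
eef_pos: [0.3952, 0.1885, 0.2067]
orientation: [180.0, 0.0, 7.2]
wrist_force: [-3.2, -0.0, 2.0]
opening: 0.019
grasp_force: 1.3
```

jog_arm --gripper '[0.22, 0.22, 0.22, 0.22, 0.22, 0.22, 0.22, 0.22]' --translation '[[0.006, 0.0008, 0], [0.012, 0.0015, 0], [0.018, 0.0023, 0], [0.024, 0.003, 0], [0.03, 0.0038, 0], [0.036, 0.0045, 0], [0.042, 0.0053, 0], [0.047, 0.0059, 0]]' --dr '[[0, 0, 0], [0, 0, 0], [0, 0, 0], [0, 0, 0], [0, 0, 0], [0, 0, 0], [0, 0, 0], [0, 0, 0]]'

```text
clock: 15.45
eef_pos: [0.4425, 0.1945, 0.2066]
orientation: [-180.0, -0.0, 7.2]
wrist_force: [-3.4, 2.3, 1.0]
opening: 0.0189
grasp_force: 1.2
```

jog_arm --gripper '[0.22, 0.22, 0.22, 0.22, 0.22]' --translation '[[0.002, 0.0003, 0], [0.004, 0.0005, 0], [0.006, 0.0008, 0], [0.008, 0.001, 0], [0.008, 0.001, 0]]' --dr '[[0, 0, 0], [0, 0, 0], [0, 0, 0], [0, 0, 0], [0, 0, 0]]'

```text
clock: 15.87
eef_pos: [0.4502, 0.1953, 0.2067]
orientation: [180.0, -0.0, 7.2]
wrist_force: [-0.6, 0.9, -0.5]
opening: 0.0187
grasp_force: 0.5
```

jog_arm --gripper '[0.22, 0.22, 0.22, 0.22]' --translation '[[0.001, 0.0001, 0], [0.002, 0.0003, 0], [0.003, 0.0004, 0], [0.003, 0.0004, 0]]' --dr '[[0, 0, 0], [0, 0, 0], [0, 0, 0], [0, 0, 0]]'

```text
clock: 16.2
eef_pos: [0.4529, 0.1957, 0.2067]
orientation: [180.0, -0.0, 7.2]
wrist_force: [-2.4, 0.2, 0.7]
opening: 0.0184
grasp_force: 0.8
```

jog_arm --gripper '[0.22, 0.22, 0.22]' --translation '[[0.001, 0.0001, 0], [0.002, 0.0003, 0], [0.002, 0.0003, 0]]' --dr '[[0, 0, 0], [0, 0, 0], [0, 0, 0]]'

```text
clock: 16.45
eef_pos: [0.4541, 0.1959, 0.2067]
orientation: [180.0, 0.1, 7.2]
wrist_force: [-5.2, -0.0, 3.0]
opening: 0.0191
grasp_force: 2.4
```

jog_arm --gripper '[0.22, 0.22, 0.22]' --translation '[[0.001, 0.0001, 0], [0.002, 0.0003, 0], [0.002, 0.0003, 0]]' --dr '[[0, 0, 0], [0, 0, 0], [0, 0, 0]]'

```text
clock: 16.7
eef_pos: [0.4548, 0.196, 0.2066]
orientation: [180.0, 0.3, 7.2]
wrist_force: [-7.3, -1.1, 7.2]
opening: 0.0187
grasp_force: 4.2
```

jog_arm --gripper '[0.22, 0.22, 0.22]' --translation '[[0.001, 0.0001, 0], [0.002, 0.0003, 0], [0.002, 0.0003, 0]]' --dr '[[0, 0, 0], [0, 0, 0], [0, 0, 0]]'

```text
clock: 16.95
eef_pos: [0.4554, 0.1962, 0.2064]
orientation: [180.0, 0.6, 7.2]
wrist_force: [-11.4, -0.7, 9.7]
opening: 0.0189
grasp_force: 5.8
```

The drawer is against its stop: the force is rising and the tool has nearly stopped. I'll back off and look.

jog_arm --gripper '[0.22, 0.22, 0.22, 0.22, 0.22, 0.22, 0.22, 0.22]' --translation '[[-0.01, -0.0013, 0], [-0.03, -0.0038, 0], [-0.05, -0.0063, 0], [-0.07, -0.0088, 0], [-0.09, -0.0113, 0.01], [-0.1, -0.0125, 0.04], [-0.1, -0.0125, 0.08], [-0.1, -0.0125, 0.12]]' --dr '[[0, 0, 0], [0, 0, 0], [0, 0, 0], [0, 0, 0], [0, 0, 0], [0, 0, 0], [0, 0, 0], [0, 0, 0]]'

```text
clock: 17.62
eef_pos: [0.3583, 0.184, 0.3279]
orientation: [180.0, -0.1, 7.2]
wrist_force: [1.6, 0.7, 0.2]
opening: 0.0188
grasp_force: 0.0
```

```bash
python3 - <<'E'
from h import *
im,W=cloud("side");a=cv2.resize(im[130:270,190:330],(400,400),interpolation=cv2.INTER_CUBIC)
im,W=cloud("top");b=cv2.resize(im[130:270,220:360],(400,400),interpolation=cv2.INTER_CUBIC)
cv2.imwrite("pics/end.png",np.hstack([a,b]))
E
```

```text
(no output)
```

View pics/end.png

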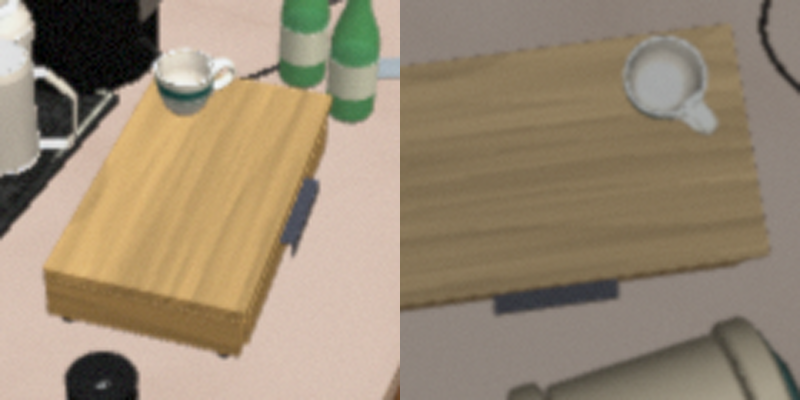

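The picture shows the drawer front flush with the board, with only the pull sticking out at (300,215) left and (557,297) right. The cup is in place, so I'll hand in.

```bash
python3 -c "
from plant import arm
print(arm.sign_off())"
```

```text
the job is handed in; nothing more can be done
None
```

I swept all four caps into the drawer, pushed it gently shut against its stop and handed the job in at about 17.7 s; the cup, bottles and leveller were not touched, though the hand-in gave no verdict.

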